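# Slide a neck blank past the bench dog into its bay

### The arm

A 6-joint arm with a two-finger parallel gripper is mounted at the origin on a cart in front of the work surface, level with it; the furniture and walls round the work are solid. World frame = base frame: x ahead of the robot, y to its left, z up, the work surface at z = 0. Lengths are in mm, angles in rad, forces in N, time in s.
With the tool pointing down it reaches from about 350 to 975 mm from the base axis. Payload 7.1 kg.
Tool frame: the origin (TCP) lies on the front face of the gripper's body, between the roots of the fingers; the fingertips stand 80 mm ahead of it and the grasp point (between the pads) lies 61 mm ahead of it; z points along the fingers, y is the line along which they close (so a half turn about z gives the same grasp; the last joint's range is limited). The gripper opens to 88 mm and grips with 3 to 60 N. Pads are 20 mm wide; open, the fingers measure 115 mm over their backs; the gripper's body (75 mm by 178 mm) begins 61 mm behind the grasp point.
Start: joints at [-1.251, 0.423, 1.63, -0, 1.089, -0.019], TCP at [207.739, -589.449, 302.675] pointing down, gripper open.
Joint ranges: [-3, 3], [-0.9, 2.11], [0.09, 2.58], [-1.31, 4.45], [0.11, 2.69], [-2.54, 2.54]. Speed limits (rad/s): [2.39, 2.39, 3.01, 3.14, 3.14, 3.14].

### API

Orientations are given as a rotation vector (axis times angle).
In Python, from workcell import readout, vision, close_job gives the robot as it stands.
- The arm moves only by the tool servo_tool, never from a script. Its argument "plan" is a list that holds one entry, the list of rows, each a list of 7 numbers: the gripper command: -1 is fully open, 1 is shut, values between are in proportion, then the shift along the world's x, y, z in units of 40 mm (1.0 is 40 mm), then the turn, a rotation vector about the world's x, y, z in units of 5 degrees (1.0 is 5 degrees). A call has 1 to 5 rows; each row shifts and turns the commanded pose from where the row before left it; what a row does not reach is not made up. A row lasts 1/12 s, in which the tool goes at most 41.7 mm and 7.16 degrees, less where a joint would pass 70% of its speed; a pose out of reach is approached as far as the arm can. A call is refused whole if a number of a shift passes 1 or a number of a turn 1, either way. A call with a gripper value outside its range is refused whole. The fingers move at their own pace and stop on an object; the grip force is fixed at half the most. Time passes only in rows, so rows that do not move let the fingers close. It gives the time, the measured TCP pose, the force, the opening and the grip force at its end, in the units of the state.
- readout.get_obs(): the state, without advancing time (a new reading comes with each control period).
- vision.get_image(name): name is "side" or "top" or "wrist"; returns the picture (384x512x3 uint8, red, green, blue); there is no depth.
- vision.camera_params(name): a dict with "fx", "fy", "cx", "cy" (pixels), "rvec" (rotation vector, rad) and "tvec" (3), from world to camera coordinates, as OpenCV has them; the wrist camera has in their place "hand_eye" (4x4, takes a point from camera to tool coordinates, whose origin is the TCP and whose axes are the flange's). Camera axes: x right, y down, z forward; pixel columns grow to the right and rows downward; lengths in mm; the calibration is good to about 2 mm. A picture is of the moment at which its call begins: read the wrist's pose just before it. camera_params takes no time and is no camera call.
- close_job(): hands the job in; it is judged then, once.
The state is a dict: "t": time; "qpos": joint angles; "qvel": joint speeds; "joint_torque": joint torques, N m; "ee_pos": TCP position; "orientation": TCP orientation; "ft_force": force on the tool from outside, world axes, zero at the start; "moment": the same for the moment, N m; "width": finger opening in mm; "grasp_force": force on a finger pad.
Only numpy, scipy, OpenCV 4.12 (cv2) and the standard library are available. Lean on these libraries where they do the work, as an engineer would, in place of code of your own. Each camera call takes 0.05 s, during which the arm holds its last target. There are 200 camera calls.

### The job

Put the neck blank away in the low three-sided bay at the back of the worktop by pushing it along the worktop only, never lifting or carrying it: the post in front of the bay leaves too little room to go straight in, so angle the blank, work its left end in behind the post and then swing its right end in. Finish with the blank lying flat inside the bay, both ends close against the back rail, and leave the jar, the sanding block and the roll of tape where they stand.

Things in the scene. Friction and masses are not known exactly. Their poses are not given: they have to be found in the camera images.
- neck_blank: plain mid-brown planed wooden bar, 30 mm wide (its x), 240 mm long (its y), 24 mm high, about 0.2 kg, lying loose in front of the bay. Origin at the centre of its underside; +y runs along it to its left end (the robot's left), z up. It starts within 15 degrees of parallel to the back rail, right of the bay's middle, clear of the post
- blank_left (a point): middle of the blank's left end face, 12 mm above its underside (blank y = +120 mm)
- blank_right (a point): middle of the blank's right end face, 12 mm above its underside (blank y = -120 mm)
- bay: pale wooden bay fixed to the worktop, no floor, open towards the robot: back rail 340 mm long, 20 mm thick, and at each end a cheek 60 mm long, 20 mm thick; all 28 mm high, 300 mm clear between cheeks. Origin at the worktop, middle of the rail's near face (the blank ends against it); +x away from the robot through the rail, +y along it to the left. Inside: x -60 to 0 mm, y -150 to +150 mm
- post: dark upright round wooden post (bench dog), 20 mm in diameter, 50 mm high, fixed in front of the left part of the bay, its axis 72 to 78 mm in front of the rail's near face and 60 to 90 mm left of the bay's middle. From it to the right cheek is less than the blank's length; from it to the rail at least 62 mm. Origin at the centre of its foot
- glue_jar: bystander: glue jar with a grey lid, 67 mm in diameter, 90 mm high, standing left of the work; origin at the centre of its foot
- sanding_block: bystander: cork sanding block, 42 x 78 x 26 mm, behind the back rail; origin at the centre of its underside
- tape_roll: bystander: black roll of tape, 53 mm in diameter, 18 mm high, right of the bay; origin at the centre of its underside
Mind the look-alikes: they are no part of the job. Leave any blue look-alike of the neck_blank alone.

How it is judged:
By the outcome, as a careful person would: the job done as asked, in the order asked, and still so for the second after the job is handed in, with the robot touching nothing.
It also fails if it takes over 72 s, if anything falls off the work surface, if the arm or the gripper's body presses on something with over 40 N, if the wrist force passes 120 N, or if a joint passes its speed limit or range.

## Working session

There is one attempt and no reset: what is moved stays moved. The work goes in short steps, Python scripts to look and compute and a tool call to move; the robot and the scene stay as the last step left them, time stands still between calls to the robot, and variables do not carry over. Pictures are saved under pics/ and viewed, at most 10 in all, crops included, and the job is handed in when it is done.

Besides the shell and the picture viewer there is one more tool, called after "Emit:" as name(argument=value, ...), one argument or row to a line, values as JSON. servo_tool: Moves the arm, as the interface text tells. Its arguments: {"type":"object","properties":{"plan":{"type":"array"}},"required":["plan"]}

```bash
mkdir -p pics; python3 - <<'E'
from workcell import readout, vision
import cv2
for n in("top","side"):
    im=vision.get_image(n); cv2.imwrite(f"pics/{n}0.png",im[:,:,::-1]); print(n,vision.camera_params(n))
o=readout.get_obs(); print(o["t"],o["ee_pos"],o["orientation"],o["width"])
E
```

```text
top {'fx': 460.1597501175153, 'fy': 460.1597501175153, 'cx': 257.5470220909023, 'cy': 183.3390587942073, 'rvec': array([ 2.04787532, -2.14556891,  0.25351143]), 'tvec': array([  11.67921822,  616.89959146, 1230.12429574])}
side {'fx': 475.33151733938513, 'fy': 475.33151733938513, 'cx': 253.74711070677756, 'cy': 187.31231116446318, 'rvec': array([ 0.62837125, -2.29999251,  1.52334878]), 'tvec': array([518.50559842, 148.92344569, 894.45892864])}
0.1 [ 207.62733568 -589.11300402  302.03070518] [-3.09536427e+00 -5.29434717e-01  3.09115599e-04] 87.74425725730947
```

View pics/top0.png

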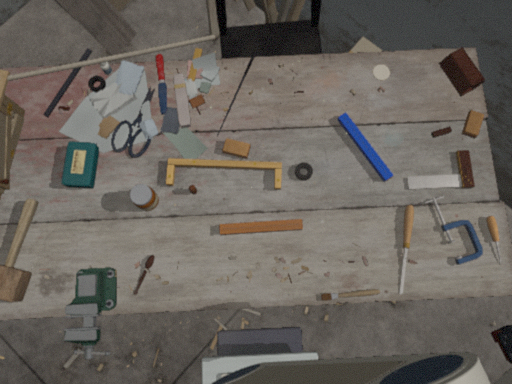

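View pics/side0.png

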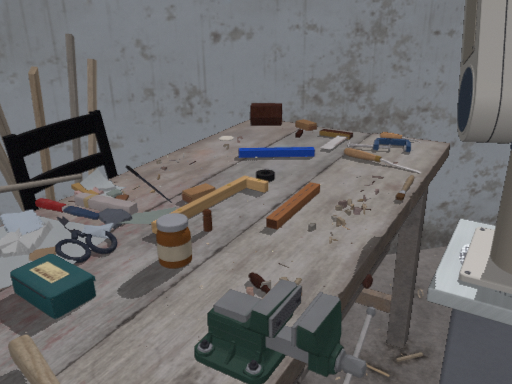

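The top view shows the bay (rail around (167–282, 163), cheek ends around row 187), the post at (193,189) and the blank at (220–302, 227). The jar is at (144,197), the sanding block at (237,147), the tape at (304,171), and the blue look-alike at (365,147). The side view agrees.

```bash
cat > h.py <<'E'
import numpy as np, cv2
from workcell import readout, vision
P={n:vision.camera_params(n) for n in("top","side")}
def ray(n,uv,z):
    p=P[n];R=cv2.Rodrigues(np.array(p["rvec"]))[0];C=-R.T@np.array(p["tvec"])
    uv=np.atleast_2d(np.array(uv,float))
    d=np.c_[(uv[:,0]-p["cx"])/p["fx"],(uv[:,1]-p["cy"])/p["fy"],np.ones(len(uv))]@R
    return (C+d*((z-C[2])/d[:,2])[:,None])[:,:2]
def proj(n,X):
    p=P[n];K=np.array([[p["fx"],0,p["cx"]],[0,p["fy"],p["cy"]],[0,0,1]])
    return cv2.projectPoints(np.atleast_2d(np.array(X,float)),np.array(p["rvec"]),np.array(p["tvec"]),K,None)[0][:,0]
E
python3 - <<'E'
from h import *
im=cv2.imread("pics/top0.png"); hsv=cv2.cvtColor(im,cv2.COLOR_BGR2HSV)
for n,(u,v) in dict(blank=(260,227),rail=(220,163),cheekR=(278,180),cheekL=(170,178),post=(193,189),wood=(330,230),sand=(237,147)).items(): print(n,hsv[v,u])
cv2.imwrite("pics/top0c.png",cv2.resize(im[130:250,130:330],None,fx=4,fy=4,interpolation=cv2.INTER_CUBIC))
def C(n,uv):pass
R=cv2.Rodrigues(P["top"]["rvec"])[0];print("camtop",-R.T@P["top"]["tvec"])
R=cv2.Rodrigues(P["side"]["rvec"])[0];print("camside",-R.T@P["side"]["tvec"])
E
```

```text
blank [ 14 152 134]
rail [ 18 119 159]
cheekR [ 22 161 155]
cheekL [ 19 124 175]
post [ 10 140  82]
wood [ 19  29 141]
sand [ 16 126 140]
camtop [ 310.96345481   -5.20286702 1340.59015102]
camside [ 39.29702668 921.10947875 491.01537161]
```

View pics/top0c.png

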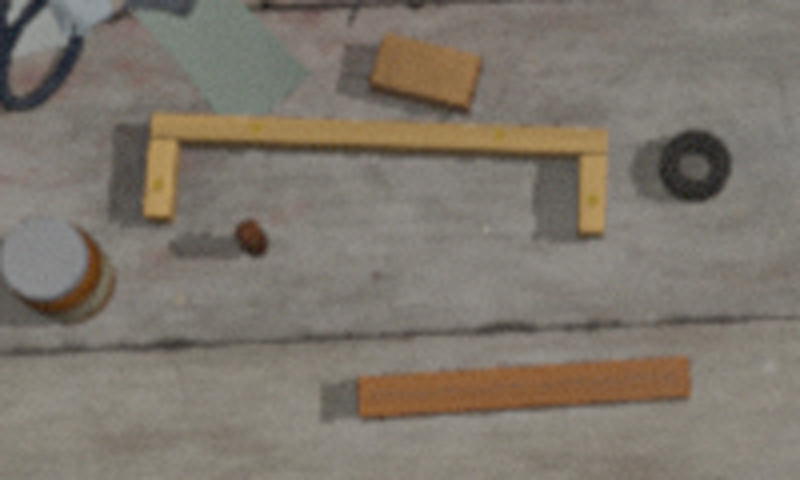

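The 4x crop gives clean edges: bay corners at crop (152,115), (607,130), (605,235) and (145,215). The post top is at about (250,236), and the blank runs from (360,398) to (690,378).

```bash
cat >> h.py <<'E'
def blob(n,im,near,lo,hi):
    s=4; big=cv2.resize(im,None,fx=s,fy=s,interpolation=cv2.INTER_CUBIC)
    m=cv2.inRange(cv2.cvtColor(cv2.GaussianBlur(big,(5,5),0),cv2.COLOR_BGR2HSV),lo,hi)
    m=cv2.morphologyEx(m,cv2.MORPH_OPEN,np.ones((7,7)))
    cs=cv2.findContours(m,cv2.RETR_EXTERNAL,cv2.CHAIN_APPROX_NONE)[0]
    q=(near[0]*s,near[1]*s)
    c=max(cs,key=lambda c:cv2.pointPolygonTest(c,q,True))
    return (c[:,0]+.5)/s-.5
def rect(n,c,z):
    w=ray(n,c,z).astype(np.float32); return cv2.minAreaRect(w), w
def pose(n,im,near,z=24,lo=(8,95,60),hi=(17,255,255)):
    r,w=rect(n,blob(n,im,near,lo,hi),z)
    b=cv2.boxPoints(r); e=[b[i]-b[i-1] for i in range(4)]
    L=max(e,key=np.linalg.norm); L=L*np.sign(L[1])
    return np.array(r[0]),np.degrees(np.arctan2(-L[0],L[1])),sorted(r[1])
E
python3 - <<'E'
from h import *
im=cv2.imread("pics/top0.png")
print("blank",pose("top",im,(260,227)))
c=blob("top",im,(220,163),(14,80,100),(26,255,255))
print("bay",pose("top",im,(220,163),28,(14,80,100),(26,255,255)))
pts=[((x+.5)/4-.5+130,(y+.5)/4-.5+130) for x,y in [(152,115),(607,130),(605,235),(580,235),(580,155),(178,142),(172,217),(145,217)]]
print(ray("top",pts,28).round(1))
f=lambda x,y:((x+.5)/4-.5+130,(y+.5)/4-.5+130)
cp=blob("top",im,(193,189),(3,90,30),(18,255,110)); (pc,pr)=cv2.minEnclosingCircle(cp.astype(np.float32)); print("post px",pc,pr)
print("post top@50",ray("top",f(247,233),50),"foot",ray("top",f(255,245),0), ray("top",pc,25))
sd=cv2.imread("pics/side0.png");print("side post foot(208,231)@0",ray("side",(207.5,229),0),"top@50",ray("side",(207.5,211),50))
print("side bay front corner checks",ray("side",[(321,187)],24))
print("jar top",ray("top",f(45,258),90),"tape",ray("top",f(695,165),18))
E
```

```text
blank (array([501.17266846, -20.08714294]), np.float32(1.1364274), [30.30748176574707, 239.43397521972656])
bay (array([664.65808105,  81.75234985]), np.float32(-4.8942657), [80.88969421386719, 340.7635803222656])
[[716.6 246.2]
 [689.1 -91.1]
 [609.4 -85. ]
 [610.3 -66.7]
 [670.9 -70. ]
 [694.8 226.9]
 [637.8 231.5]
 [638.7 251.3]]
post px (192.625, 189.0) 4.200174331665039
post top@50 [[617.92773438 173.65780071]] foot [[620.34223722 174.73601465]] [[620.31395108 173.50168315]]
side post foot(208,231)@0 [[619.66826721 176.02794808]] top@50 [[610.140278   184.45751125]]
side bay front corner checks [[ 475.62948716 -114.35740109]]
jar top [[597.13517787 308.68770105]] tape [[ 661.89036563 -155.57206297]]
```

Emit:
servo_tool(
  plan=[
    [[-1,0.42,0.95,0,0,0,-0.25],[-1,0.42,0.95,0,0,0,-0.25],[-1,0.42,0.95,0,0,0,-0.25],[-1,0.42,0.95,0,0,0,-0.25],[-1,0.42,0.95,0,0,0,-0.25]],
  ],
)

```text
t: 0.52
ee_pos: [291.8, -397.5, 302.3]
orientation: [-3.121, -0.357, 0.0]
ft_force: [1.7, -0.7, -0.3]
width: 87.5
grasp_force: 0.0
```

Emit:
servo_tool(
  plan=[
    [[-1,0.42,0.95,0,0,0,-0.25],[-1,0.42,0.95,0,0,0,-0.25],[-1,0.42,0.95,0,0,0,-0.25],[-1,0.42,0.95,0,0,0,-0.25],[-1,0.42,0.95,0,0,0,-0.25]],
  ],
)

```text
t: 0.93
ee_pos: [375.9, -207.5, 302.6]
orientation: [-3.136, -0.187, 0.0]
ft_force: [2.0, -0.2, 0.4]
width: 87.5
grasp_force: 0.0
```

Emit:
servo_tool(
  plan=[
    [[-1,0.42,0.95,0,0,0,-0.25],[-1,0.42,0.95,0,0,0,-0.25],[-1,0.42,0.95,0,0,0,-0.25],[-1,0.42,0.95,0,0,0,-0.25],[-1,0.42,0.95,0,0,0,-0.25]],
  ],
)

```text
t: 1.35
ee_pos: [459.9, -17.3, 302.7]
orientation: [3.142, 0.017, -0.0]
ft_force: [0.6, 0.3, -0.4]
width: 87.3
grasp_force: 0.0
```

Emit:
servo_tool(
  plan=[
    [[-1,0,0,-0.9,0,0,0],[-1,0,0,-0.9,0,0,0],[-1,0,0,-0.9,0,0,0],[-1,0,0,-0.9,0,0,0],[-1,0,0,-0.9,0,0,0]],
  ],
)

```text
t: 1.77
ee_pos: [459.6, -19.1, 121.2]
orientation: [3.142, 0.019, 0.001]
ft_force: [1.0, 0.0, -0.8]
width: 87.5
grasp_force: 0.0
```

Emit:
servo_tool(
  plan=[
    [[-1,0,0,-0.6,0,0,0],[-1,0,0,-0.25,0,0,0],[-1,0.15,0,0,0,0,0],[-1,0.12,0,0,0,0,0],[-1,0.1,0,0,0,0,0]],
  ],
)

```text
t: 2.18
ee_pos: [476.4, -19.6, 90.1]
orientation: [3.141, 0.018, 0.004]
ft_force: [-0.0, -0.0, -0.1]
width: 88.2
grasp_force: 0.6
```

Emit:
servo_tool(
  plan=[
    [[-1,0.14,0.01,0,0,0,-0.31],[-1,0.14,0.01,0,0,0,-0.31],[-1,0.14,0.01,0,0,0,-0.31],[-1,0.14,0.01,0,0,0,-0.31],[-1,0.14,0.01,0,0,0,-0.31]],
  ],
)

```text
t: 2.6
ee_pos: [504.2, -17.5, 90.7]
orientation: [3.135, -0.196, 0.005]
ft_force: [-1.0, 0.2, -1.7]
width: 87.7
grasp_force: 0.3
```

Emit:
servo_tool(
  plan=[
    [[-1,0.14,0.01,0,0,0,-0.31],[-1,0.14,0.01,0,0,0,-0.31],[-1,0.14,0.01,0,0,0,-0.31],[-1,0.14,0.01,0,0,0,-0.31],[-1,0.14,0.01,0,0,0,-0.31]],
  ],
)

```text
t: 3.02
ee_pos: [532.2, -15.5, 90.9]
orientation: [-3.115, 0.408, -0.005]
ft_force: [-0.0, -0.3, -0.6]
width: 87.6
grasp_force: 0.2
```

```bash
python3 - <<'E'
from h import *
im=vision.get_image("top")[:,:,::-1].copy(); cv2.imwrite("pics/top1.png",cv2.resize(im[100:280,110:350],None,fx=3,fy=3))
E
```

```text
(no output)
```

View pics/top1.png

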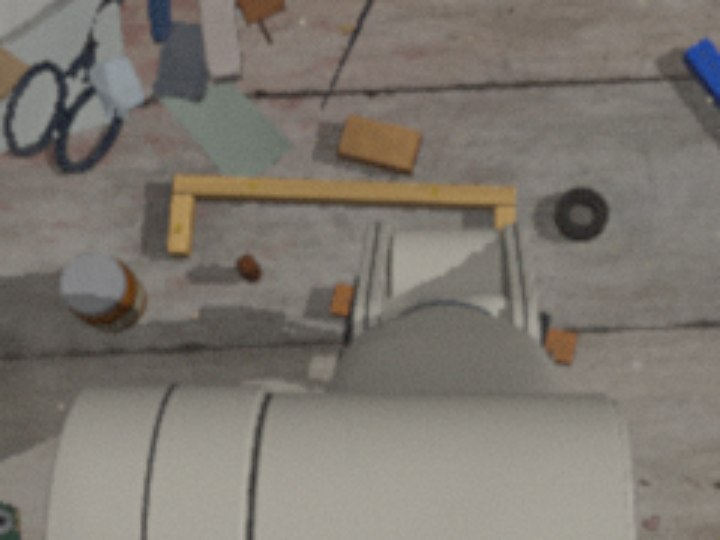

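The picture shows both blank ends sticking out beyond the gripper: left at crop (342,300), right at (560,345). It has turned with the pusher and is well clear of the post at (248,267). I'll finish the turn, back off and go round to the right end.

Emit:
servo_tool(
  plan=[
    [[-1,0.14,0.01,0,0,0,-0.31],[-1,0.14,0.01,0,0,0,-0.31],[-1,0.14,0.01,0,0,0,-0.31],[-1,0.12,0.01,0,0,0,-0.31],[-1,0.12,0.01,0,0,0,-0.31]],
  ],
)

```text
t: 3.48
ee_pos: [558.0, -13.5, 90.5]
orientation: [-3.08, 0.616, -0.004]
ft_force: [-0.6, 0.7, 0.5]
width: 87.6
grasp_force: 0.4
```

Emit:
servo_tool(
  plan=[
    [[-1,0,0,0,0,0,0],[-1,-0.2,0.08,0,0,0,0],[-1,-0.4,0.16,0,0,0,0],[-1,-0.2,0,0.9,0,0,0],[-1,0,-0.2,0.9,0,0,0]],
  ],
)

```text
t: 3.9
ee_pos: [520.4, -10.7, 159.6]
orientation: [3.08, -0.611, -0.013]
ft_force: [1.0, -1.5, 0.2]
width: 88.0
grasp_force: 0.0
```

Emit:
servo_tool(
  plan=[
    [[1,0,-0.5,0,0,0,1],[1,0,-0.5,0,0,0,1],[1,0,-0.5,0,0,0,1],[1,0,-0.5,0,0,0,1],[1,0,-0.5,0,0,0,1]],
  ],
)

```text
t: 4.32
ee_pos: [524.1, -112.4, 161.5]
orientation: [3.141, 0.075, 0.001]
ft_force: [0.1, -1.0, -0.0]
width: 58.0
grasp_force: 0.0
```

Emit:
servo_tool(
  plan=[
    [[1,0,-0.5,0,0,0,1],[1,0,-0.5,0,0,0,1],[1,0,-0.5,0,0,0,1],[1,0,-0.5,0,0,0,1],[1,0,-0.5,0,0,0,1]],
  ],
)

```text
t: 4.73
ee_pos: [524.1, -212.4, 161.3]
orientation: [3.05, 0.753, 0.0]
ft_force: [-0.1, 0.2, 0.5]
width: 24.5
grasp_force: 0.0
```

Emit:
servo_tool(
  plan=[
    [[1,0,-0.5,0,0,0,1],[1,0,-0.5,0,0,0,1],[1,0,-0.5,0,0,0,1],[1,0,-0.5,0,0,0,1],[1,0,-0.5,0,0,0,1]],
  ],
)

```text
t: 5.15
ee_pos: [524.2, -312.3, 161.3]
orientation: [2.815, 1.395, 0.0]
ft_force: [0.3, 0.5, 1.4]
width: 0.6
grasp_force: 0.0
```

```bash
python3 - <<'E'
from h import *
im=vision.get_image("top")[:,:,::-1].copy(); cv2.imwrite("pics/top2.png",cv2.resize(im[100:280,110:350],None,fx=3,fy=3))
u=proj("top",[580,-21,24])[0]; print(u, readout.get_obs()["ee_pos"], readout.get_obs()["orientation"])
print(pose("top",im,u))
E
```

```text
[259.51016055 199.48932052] [ 524.69073158 -315.51268684  161.59821136] [2.80936674e+00 1.39969353e+00 1.12800075e-03]
(array([581.81451416, -24.36779785]), np.float32(-23.076008), [33.16469955444336, 240.32833862304688])
```

View pics/top2.png

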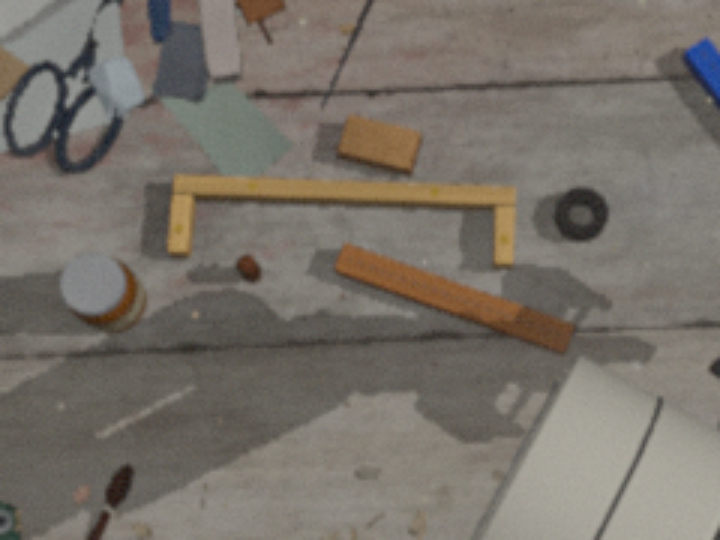

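The blank lies cleanly in view, left end at crop (345,257) and right end at (567,338). Measured pose: (582,-24) at -23°, so 18° to the rail. A slide along its own axis clears the post by about 19 mm. Next I push its right end face with the closed fingers.

Emit:
servo_tool(
  plan=[
    [[1,-0.03,0.72,-0.3,0,0,0.57],[1,-0.03,0.72,-0.3,0,0,0.57],[1,-0.03,0.72,-0.4,0,0,0.57],[1,-0.03,0.72,-0.4,0,0,0.57],[1,-0.03,0.72,-0.43,0,0,0.57]],
  ],
)

```text
t: 5.62
ee_pos: [518.2, -166.3, 87.8]
orientation: [2.622, 1.728, 0.001]
ft_force: [0.0, 0.2, -0.9]
width: 0.8
grasp_force: 0.0
```

Emit:
servo_tool(
  plan=[
    [[1,0,0,0,0,0,0],[1,0.07,0.17,0,0,0,0],[1,0.07,0.17,0,0,0,0],[1,0.06,0.14,0,0,0,0],[1,0.06,0.14,0,0,0,0]],
  ],
)

```text
t: 6.03
ee_pos: [530.3, -143.3, 88.4]
orientation: [2.624, 1.724, 0.002]
ft_force: [0.2, -0.6, 0.2]
width: 0.3
grasp_force: 0.4
```

Emit:
servo_tool(
  plan=[
    [[1,0.06,0.14,0,0,0,0],[1,0.06,0.14,0,0,0,0],[1,0.06,0.14,0,0,0,0],[1,0.06,0.14,0,0,0,0],[1,0.06,0.14,0,0,0,0]],
  ],
)

```text
t: 6.45
ee_pos: [541.6, -114.6, 87.5]
orientation: [2.625, 1.726, -0.0]
ft_force: [-0.2, -0.4, 0.9]
width: 0.5
grasp_force: 0.6
```

Emit:
servo_tool(
  plan=[
    [[1,0.06,0.14,0,0,0,0],[1,0.06,0.14,0,0,0,0],[1,0.06,0.14,0,0,0,0],[1,0.06,0.14,0,0,0,0],[1,0.06,0.14,0,0,0,0]],
  ],
)

```text
t: 6.87
ee_pos: [553.5, -86.4, 87.4]
orientation: [-2.625, -1.726, 0.0]
ft_force: [0.2, -1.2, -0.1]
width: 0.4
grasp_force: 0.5
```

```bash
python3 - <<'E'
from h import *
im=vision.get_image("top")[:,:,::-1].copy(); cv2.imwrite("pics/top3.png",cv2.resize(im[100:280,110:350],None,fx=3,fy=3))
print(readout.get_obs()["ee_pos"], readout.get_obs()["orientation"])
E
```

```text
[554.00592457 -85.71715097  87.47588447] [2.62444604e+00 1.72670135e+00 7.34502763e-04]
```

View pics/top3.png

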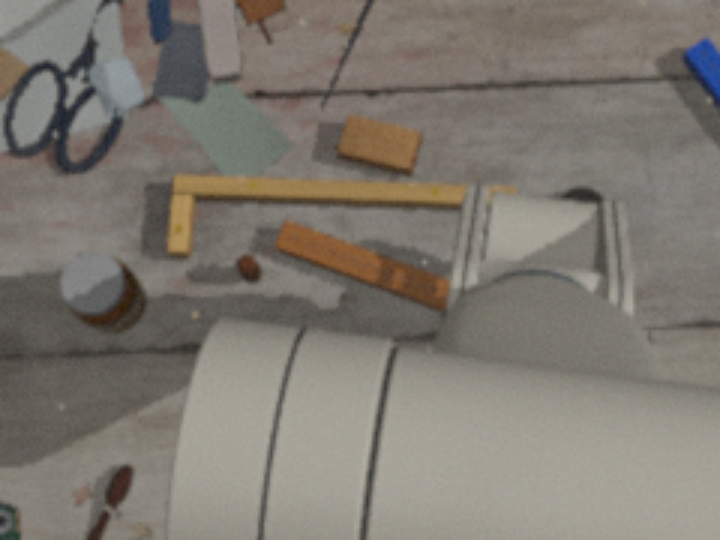

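The left end is now at crop (283,233), still angled, and heading into the gap between the post (248,267) and the rail. I'll check the angle numerically.

```bash
cat >> h.py <<'E'
O=np.array([684,79.5]);B=np.array([[.9963,-.0853],[.0853,.9963]])
def bay(p): return B@(np.array(p)-O)
def leftpose(im,near,lo=(8,95,40)):
    c,a,s=pose("top",im,near,24,lo); ax=np.array([-np.sin(np.radians(a)),np.cos(np.radians(a))])
    L=c+ax*s[1]/2; return dict(ang=float(a),size=s,left=L,left_bay=bay(L),centre_bay=bay(L-120*ax))
E
python3 - <<'E'
from h import *
im=vision.get_image("top")[:,:,::-1].copy()
print(leftpose(im,(110+350/3,100+255/3)))
E
```

```text
{'ang': -23.37095069885254, 'size': [32.29267501831055, 179.17308044433594], 'left': array([654.92822266, 145.25402832]), 'left_bay': array([-34.57303038,  63.03091581]), 'centre_bay': array([-72.60260869, -50.77666287])}
```

Emit:
servo_tool(
  plan=[
    [[1,0.06,0.14,0,0,0,0],[1,0.06,0.14,0,0,0,0],[1,0.06,0.14,0,0,0,0],[1,0.06,0.14,0,0,0,0],[1,0.06,0.14,0,0,0,0]],
  ],
)

```text
t: 7.38
ee_pos: [565.5, -58.4, 87.4]
orientation: [-2.625, -1.726, 0.0]
ft_force: [-0.9, -0.8, -0.2]
width: 0.4
grasp_force: 0.3
```

Emit:
servo_tool(
  plan=[
    [[1,0.06,0.14,0,0,0,0],[1,0.06,0.14,0,0,0,0],[1,0.06,0.14,0,0,0,0],[1,0.05,0.12,0,0,0,0],[1,0,0,0,0,0,0]],
  ],
)

```text
t: 7.8
ee_pos: [575.1, -36.5, 87.5]
orientation: [2.624, 1.727, 0.001]
ft_force: [-0.6, -0.2, -0.1]
width: 0.4
grasp_force: 0.0
```

```bash
python3 - <<'E'
from h import *
im=vision.get_image("top")[:,:,::-1].copy(); cv2.imwrite("pics/top4.png",cv2.resize(im[100:280,110:350],None,fx=3,fy=3))
print(readout.get_obs()["ee_pos"],readout.get_obs()["ft_force"])
print(leftpose(im,(110+300/3,100+238/3)))
E
```

```text
[574.85021261 -36.87682134  87.53211757] [-0.73404127 -0.07373707  0.6656736 ]
{'ang': -25.593219757080078, 'size': [37.67544174194336, 166.51596069335938], 'left': array([679.58728409, 194.57123566]), 'left_bay': array([-14.21196526, 114.26906742]), 'centre_bay': array([-56.62596815,   2.02173043])}
```

View pics/top4.png

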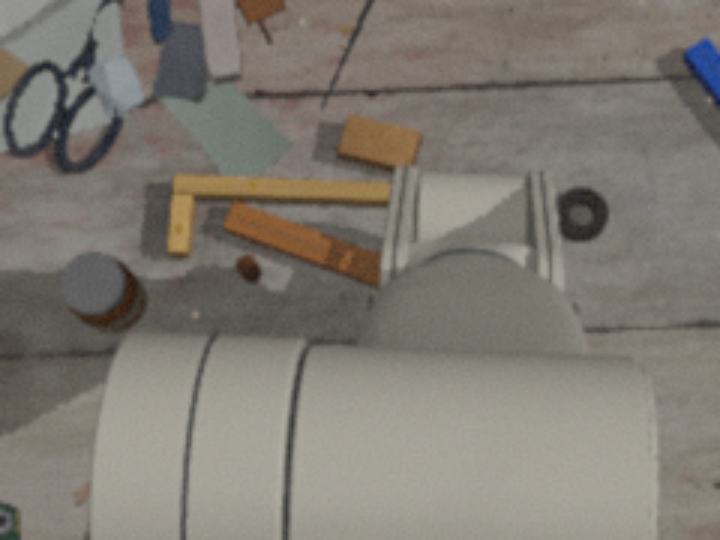

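The left end is well behind the post (crop (232,215), post at (248,267)). Now I go round to the near face of the right half with the fingers open, ready for the swing.

Emit:
servo_tool(
  plan=[
    [[1,-0.1,-0.22,0,0,0,0],[1,-0.1,-0.24,0,0,0,0],[1,0,0,0.5,0,0,0],[1,0,0,0.6,0,0,0],[-1,0,0,0.45,0,0,-1]],
  ],
)

```text
t: 8.27
ee_pos: [565.8, -57.3, 150.4]
orientation: [-2.698, -1.608, 0.001]
ft_force: [-0.6, 0.1, 0.3]
width: 4.5
grasp_force: 0.0
```

Emit:
servo_tool(
  plan=[
    [[-1,0,0.2,0,0,0,-1],[-1,0,0.2,0,0,0,-1],[-1,0,0.2,0,0,0,-1],[-1,0,0.2,0,0,0,-1],[-1,0,0.2,0,0,0,-1]],
  ],
)

```text
t: 8.68
ee_pos: [565.9, -16.9, 149.5]
orientation: [2.985, 0.98, -0.0]
ft_force: [-0.3, -0.7, 0.2]
width: 37.0
grasp_force: 0.0
```

Emit:
servo_tool(
  plan=[
    [[-1,0,0.2,0,0,0,-1],[-1,0,0.2,0,0,0,-1],[-1,0,0.2,0,0,0,-1],[-1,0,0.2,0,0,0,-1],[-1,0,0.2,0,0,0,-1]],
  ],
)

```text
t: 9.1
ee_pos: [566.0, 23.1, 149.4]
orientation: [3.126, 0.311, -0.001]
ft_force: [-0.4, -0.3, -0.4]
width: 70.5
grasp_force: 0.0
```

Emit:
servo_tool(
  plan=[
    [[-1,0,0.2,0,0,0,-1],[-1,0,0.2,0,0,0,-1],[-1,0,0.2,0,0,0,-1],[-1,0,0.2,0,0,0,-1],[-1,0,0.1,0,0,0,-1]],
  ],
)

```text
t: 9.52
ee_pos: [566.1, 59.4, 149.4]
orientation: [3.119, -0.373, -0.001]
ft_force: [-0.0, -0.3, 0.6]
width: 87.4
grasp_force: 0.0
```

Emit:
servo_tool(
  plan=[
    [[-1,0,0,0,0,0,-1],[-1,0,0,0,0,0,-1],[-1,0,0,0,0,0,0],[-1,0,0,0,0,0,0]],
  ],
)

```text
t: 9.85
ee_pos: [566.3, 59.1, 149.4]
orientation: [3.077, -0.633, -0.0]
ft_force: [0.7, 0.4, 0.5]
width: 87.7
grasp_force: 0.0
```

```bash
python3 - <<'E'
from h import *
im=vision.get_image("top")[:,:,::-1].copy(); cv2.imwrite("pics/top5.png",cv2.resize(im[100:280,110:350],None,fx=3,fy=3))
print(readout.get_obs()["ee_pos"],readout.get_obs()["orientation"])
print(leftpose(im,(110+300/3,100+238/3)))
E
```

```text
[566.32076717  59.25610361 149.44136754] [ 3.07712610e+00 -6.32651862e-01 -3.68557033e-04]
{'ang': 85.82496643066406, 'size': [19.699914932250977, 37.551082611083984], 'left': array([655.05223846, 188.55978274]), 'left_bay': array([-38.14345429, 106.18701749]), 'centre_bay': array([ 81.84049823, 107.69174795])}
```

View pics/top5.png

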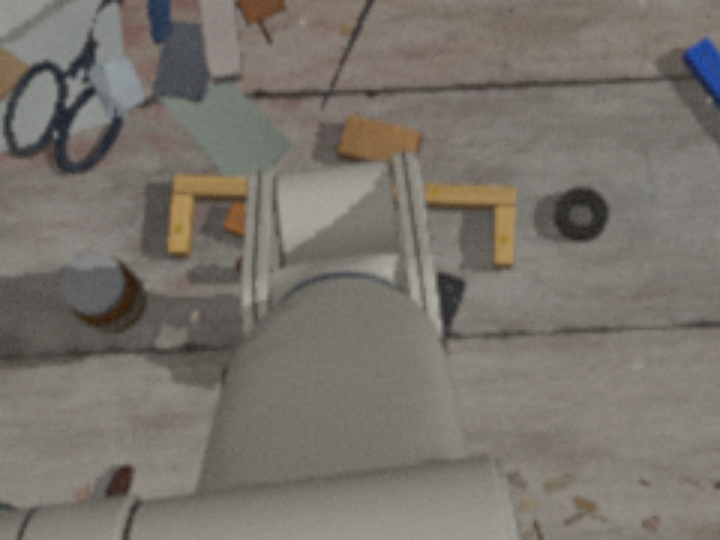

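Fingers are open beside the right half and the left end hasn't moved (crop (235,218)). Now descend, touch the near face and swing about the left end.

Emit:
servo_tool(
  plan=[
    [[-1,0,0,-0.6,0,0,0],[-1,0,0,-0.6,0,0,0],[-1,0,0,-0.33,0,0,0],[-1,0.22,-0.1,0,0,0,0],[-1,0.2,-0.09,0,0,0,0]],
  ],
)

```text
t: 10.32
ee_pos: [583.5, 52.1, 87.8]
orientation: [3.077, -0.634, -0.003]
ft_force: [-1.0, 0.1, 0.8]
width: 87.7
grasp_force: 0.0
```

Emit:
servo_tool(
  plan=[
    [[-1,0.08,-0.05,0,0,0,0.24],[-1,0.08,-0.05,0,0,0,0.24],[-1,0.08,-0.05,0,0,0,0.24],[-1,0.08,-0.05,0,0,0,0.24],[-1,0.08,-0.05,0,0,0,0.24]],
  ],
)

```text
t: 10.73
ee_pos: [599.7, 42.4, 88.9]
orientation: [-3.106, 0.47, -0.001]
ft_force: [-1.5, 1.0, 1.1]
width: 87.9
grasp_force: 0.4
```

Emit:
servo_tool(
  plan=[
    [[-1,0.08,-0.04,0,0,0,0.24],[-1,0.08,-0.04,0,0,0,0.24],[-1,0.08,-0.04,0,0,0,0.24],[-1,0.08,-0.04,0,0,0,0.24],[-1,0.08,-0.04,0,0,0,0.24]],
  ],
)

```text
t: 11.15
ee_pos: [615.6, 34.4, 88.2]
orientation: [3.127, -0.307, -0.0]
ft_force: [-1.2, -0.2, 0.6]
width: 87.8
grasp_force: 0.4
```

Emit:
servo_tool(
  plan=[
    [[-1,0.08,-0.03,0,0,0,0.24],[-1,0.08,-0.03,0,0,0,0.24],[-1,0.08,-0.03,0,0,0,0.24],[-1,0.08,-0.03,0,0,0,0.26],[-1,0.08,-0.03,0,0,0,0.26]],
  ],
)

```text
t: 11.57
ee_pos: [631.6, 28.4, 88.2]
orientation: [3.139, -0.137, -0.0]
ft_force: [-1.0, -0.1, 0.3]
width: 87.7
grasp_force: 0.3
```

```bash
python3 - <<'E'
from h import *
im=vision.get_image("top")[:,:,::-1].copy(); s=vision.get_image("side")[:,:,::-1]
a=cv2.resize(im[130:230,150:300],None,fx=4,fy=4);b=cv2.resize(s[140:260,130:330],None,fx=3,fy=3)
c=np.zeros((600,800,3),np.uint8);c[:240,:600]=a[60:300];c[240:600,:600]=b;cv2.imwrite("pics/m6.png",c)
o=readout.get_obs();print(o["ee_pos"],o["orientation"],o["ft_force"],bay(o["ee_pos"][:2]))
E
```

```text
[632.04628351  28.33240244  88.3062886 ] [-3.13849993e+00  1.39219173e-01 -1.34642119e-03] [-0.2954242  -0.05570556 -0.70133555] [-47.39689167 -55.40992947]
```

View pics/m6.png

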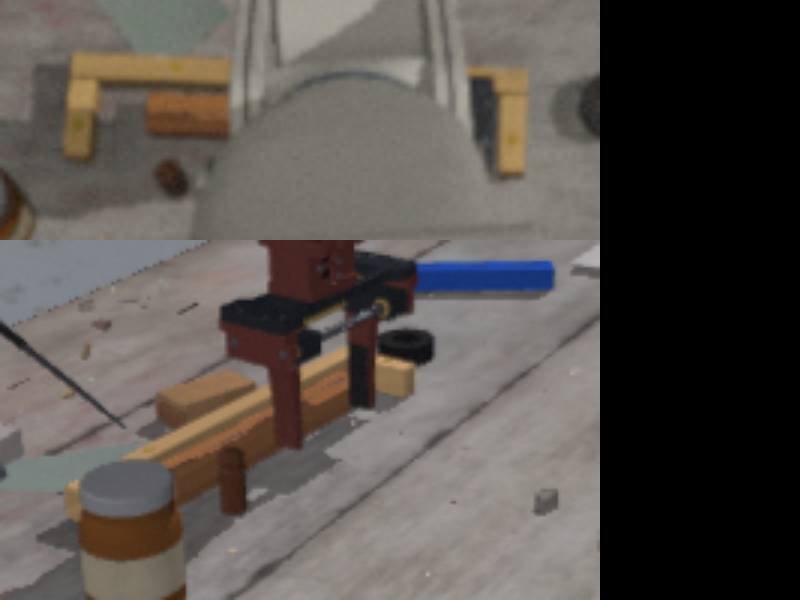

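The blank is now parallel inside the bay behind the post, with a small gap to the rail. I'll recentre the pusher and press it home gently.

Emit:
servo_tool(
  plan=[
    [[-1,-0.15,0.01,0,0,0,0],[-1,0.03,0.37,0,0,0,0],[-1,0.03,0.37,0,0,0,0],[-1,0.03,0.37,0,0,0,-0.05],[-1,0.12,-0.01,0,0,0,0]],
  ],
)

```text
t: 12.08
ee_pos: [633.3, 76.4, 88.3]
orientation: [-3.138, 0.144, 0.0]
ft_force: [0.3, -0.3, 0.5]
width: 87.9
grasp_force: 0.0
```

Emit:
servo_tool(
  plan=[
    [[-1,0.05,0,0,0,0,0],[-1,0.05,0,0,0,0,0],[-1,0.05,-0.01,0,0,0,0],[-1,0.03,0,0,0,0,0],[-1,0,0,0,0,0,0]],
  ],
)

```text
t: 12.5
ee_pos: [641.2, 72.0, 88.2]
orientation: [3.138, -0.149, 0.0]
ft_force: [-0.3, 0.4, -0.2]
width: 88.0
grasp_force: 0.0
```

```bash
python3 - <<'E'
from h import *
o=readout.get_obs();print(o["ee_pos"],o["orientation"],o["ft_force"],bay(o["ee_pos"][:2]))
E
```

```text
[641.1602511   72.03363537  88.2073198 ] [ 3.13801400e+00 -1.48757198e-01  1.21160310e-04] [-0.33634163  0.37450496 -0.19818098] [-42.04436092 -11.09296967]
```

Emit:
servo_tool(
  plan=[
    [[-1,0.03,0,0,0,0,0],[-1,0.03,0,0,0,0,0],[-1,0,0,0,0,0,0]],
  ],
)

```text
t: 12.75
ee_pos: [643.2, 72.2, 88.2]
orientation: [3.138, -0.148, -0.001]
ft_force: [-1.0, -1.4, -0.6]
width: 87.8
grasp_force: 0.6
```

Emit:
servo_tool(
  plan=[
    [[-1,0.03,0,0,0,0,0],[-1,0,0,0,0,0,0]],
  ],
)

```text
t: 12.92
ee_pos: [643.4, 72.3, 88.0]
orientation: [3.138, -0.147, -0.005]
ft_force: [-5.1, -1.2, 3.4]
width: 87.6
grasp_force: 2.5
```

The blank meets the rail (force rising). One more gentle nudge, then back off, rise and look.

Emit:
servo_tool(
  plan=[
    [[-1,0.03,0,0,0,0,0],[-1,0,0,0,0,0,0]],
  ],
)

```text
t: 13.08
ee_pos: [643.7, 72.4, 87.9]
orientation: [3.137, -0.146, -0.008]
ft_force: [-8.4, -2.1, 5.1]
width: 87.5
grasp_force: 4.1
```

Emit:
servo_tool(
  plan=[
    [[-1,-0.15,0.01,0,0,0,0],[-1,-0.15,0.01,0,0,0,0],[-1,0,0,0.6,0,0,0],[-1,0,0,0.9,0,0,0],[-1,-0.5,-0.5,0.7,0,0,0]],
  ],
)

```text
t: 13.5
ee_pos: [616.7, 55.5, 178.2]
orientation: [-3.137, 0.145, -0.009]
ft_force: [0.9, 0.1, 1.3]
width: 87.4
grasp_force: 0.0
```

Emit:
servo_tool(
  plan=[
    [[-1,-0.4,-0.9,0.2,0,0,0],[-1,-0.4,-0.9,0.2,0,0,0],[-1,-0.4,-0.9,0,0,0,0],[-1,-0.4,-0.9,0,0,0,0],[-1,-0.4,-0.9,0,0,0,0]],
  ],
)

```text
t: 13.92
ee_pos: [533.0, -128.0, 192.9]
orientation: [3.138, -0.147, 0.003]
ft_force: [0.4, -0.8, 0.0]
width: 87.6
grasp_force: 0.0
```

Emit:
servo_tool(
  plan=[
    [[-1,-0.2,-0.9,0,0,0,0],[-1,-0.2,-0.9,0,0,0,0],[-1,0,-0.9,0,0,0,0],[-1,0,-0.9,0,0,0,0],[-1,0,-0.9,0,0,0,0]],
  ],
)

```text
t: 14.33
ee_pos: [517.4, -308.5, 192.6]
orientation: [3.137, -0.148, 0.002]
ft_force: [0.5, 0.5, -0.5]
width: 87.6
grasp_force: 0.0
```

```bash
python3 - <<'E'
from h import *
im=vision.get_image("top")[:,:,::-1].copy(); s=vision.get_image("side")[:,:,::-1]
c=np.zeros((600,800,3),np.uint8);c[:280,:800]=cv2.resize(im[140:210,110:310],None,fx=4,fy=4,interpolation=cv2.INTER_CUBIC);c[280:580,:600]=cv2.resize(s[160:260,130:330],None,fx=3,fy=3);cv2.imwrite("pics/m7.png",c)
print(pose("top",im,(220,169),24,(8,95,40),(15,255,255)))
print(readout.get_obs()["ee_pos"],readout.get_obs()["t"])
E
```

```text
(array([668.24694824,  70.86411285]), np.float32(-4.7834654), [33.92957305908203, 241.62786865234375])
[ 518.03919494 -311.39989755  192.87729653] 14.4333
```

View pics/m7.png

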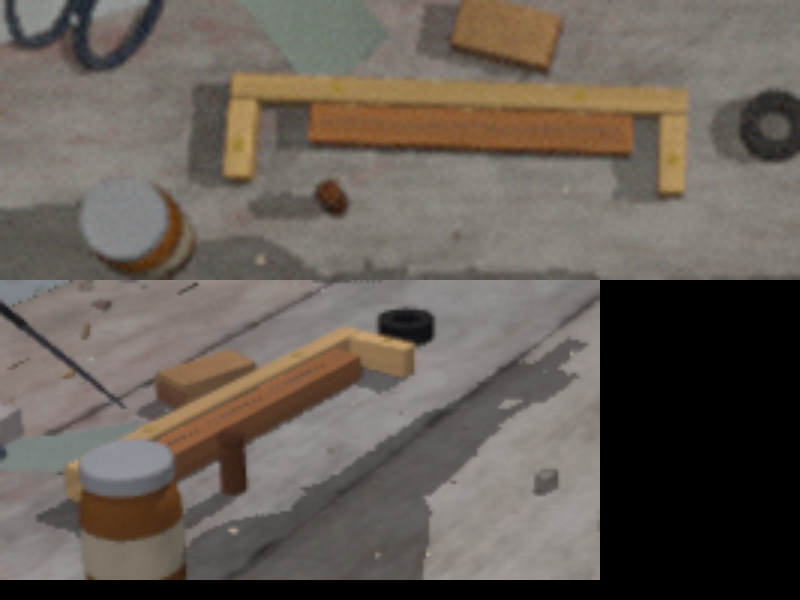

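The blank lies flat against the rail in both views. In the top crop it runs from (310,122) to (632,134) with no gap at either end, and its angle of -4.8° matches the rail's. The jar, sanding block and tape are where they were, and the arm is clear, so I'm handing in.

```bash
python3 -c "
from workcell import close_job
print(close_job())"
```

```text
the job is handed in; nothing more can be done
None
```

The neck blank was put away by pushing only: it lies flat in the bay with both ends against the back rail, the jar, sanding block and tape weren't moved, and the job was handed in at about 14.4 s (no verdict was returned).

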